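# Sort the cabinet's odds and ends into their containers

### The job

Sort the odds and ends from the cabinet: stand both steel spice tins upright in the square clear container, lay both bamboo chopstick rests right way up in the long clear container, and put the white ceramic pickling weight, knob up, in the middle of the floor of the black sieve. Set everything down gently, each flat on the bottom and nothing on top of anything else, without dropping it. Leave the garlic jar and the small sauce dish where they stand.

Things in the scene. Friction and masses are not known exactly. Their poses are not given: they have to be found in the camera images.
- tin1: Round steel spice tin with a flat closed top, 46 mm diameter, 36 mm high, about 120 g, standing on the worktop; the two tins are alike. Origin at the centre of its underside, z up.
- tin2: Round steel spice tin with a flat closed top, 46 mm diameter, 36 mm high, about 120 g, standing on the worktop; the two tins are alike. Origin at the centre of its underside, z up.
- rest1: Bamboo chopstick rest: a bar 80 mm long (its x axis), 24 mm wide (y), 16 mm high in the middle, with a raised lip 20 mm high and 16 mm long at each end, about 50 g; the two are alike, lying at various yaws. Origin at the centre of its underside, z up.
- rest2: Bamboo chopstick rest: a bar 80 mm long (its x axis), 24 mm wide (y), 16 mm high in the middle, with a raised lip 20 mm high and 16 mm long at each end, about 50 g; the two are alike, lying at various yaws. Origin at the centre of its underside, z up.
- weight: White glazed ceramic pickling weight: a disc of 60 mm diameter, 16 mm thick, with an upright round knob on its centre, 24 mm diameter, top of knob 44 mm above the underside; about 200 g; stands knob up, to be held by the knob. Origin at the centre of its underside, z up.
- square_box: Clear plastic square container, open on top, white rim; 150 x 150 mm outside (154 over the rim), 51 mm high, walls and floor 4 mm, so 142 x 142 mm inside. For the two tins, side by side. Fixed to the worktop; it and the other two containers swap places from start to start. Origin at the centre of its underside, z up. x and y along its sides.
- long_box: Clear plastic oblong container, open on top, white rim; 220 mm (its x axis) x 100 mm (y) outside (4 mm more over the rim), 51 mm high, walls and floor 4 mm, so 212 x 92 mm inside. For the two chopstick rests, end to end or side by side. Fixed to the worktop; it and the other two containers swap places from start to start. Origin at the centre of its underside, z up.
- sieve: Black plastic round sieve, a bowl 170 mm across at the rim and 132 mm at the foot (outside), 55 mm high, wall 4 mm, flat meshed floor 5 mm above the worktop and about 120 mm across; a flat handle 22 mm wide sticks out from the rim along +x to 167 mm from the centre, 54 mm high. For the pickling weight, set within 40 mm of its centre. Fixed to the worktop; it and the other two containers swap places from start to start. Origin at the centre of its underside, z up.
- garlic_jar: White ceramic garlic jar with a thin blue line and a dark wooden lid, 80 mm diameter, 70 mm high over the lid's small knob, about 450 g; stands loose among the things to sort; not to be moved. Origin at the centre of its underside, z up.
- dish: Small blue ceramic sauce dish, round, 72 mm across the rim, 22 mm high, empty, about 120 g; stands loose among the things to sort; not to be moved. Origin at the centre of its underside, z up.
There are look-alikes about, which are no part of the job. What is shaped like the rest1 but blue is not meant.

How it is judged (in metres and radians):
At the end, for the whole second after the job is handed in: Both tins stand upright on the floor of the square container, both chopstick rests lie right way up on the floor of the long container, the weight stands knob up on the sieve's floor within 40 mm of its centre; each within 8 mm of resting height, tilted under 0.17 rad, and at rest (x of tin1 in the frame of square_box between -0.055 and 0.055 m and y of tin1 in the frame of square_box between -0.055 and 0.055 m and z of tin1 in the frame of square_box between -0.002 and 0.012 m and angle between each of tin1, tin2, rest1, rest2, weight's own z axis and vertical below 0.17 rad and linear speed of each of tin1, tin2, rest1, rest2, weight below 0.02 m/s and angular speed of each of tin1, tin2, rest1, rest2, weight below 0.2 rad/s and x of tin2 in the frame of square_box between -0.055 and 0.055 m and y of tin2 in the frame of square_box between -0.055 and 0.055 m and z of tin2 in the frame of square_box between -0.002 and 0.012 m and x of rest1 in the frame of long_box between -0.1 and 0.1 m and y of rest1 in the frame of long_box between -0.042 and 0.042 m and z of rest1 in the frame of long_box between -0.002 and 0.012 m and x of rest2 in the frame of long_box between -0.1 and 0.1 m and y of rest2 in the frame of long_box between -0.042 and 0.042 m and z of rest2 in the frame of long_box between -0.002 and 0.012 m and horizontal distance between weight and sieve below 0.04 m and z of weight in the frame of sieve between -0.001 and 0.013 m); the robot touches nothing.
It fails at once if the garlic jar was pushed more than 25 mm from its place (distance of garlic_jar from where it was at the start of the episode above 0.025 m).
It fails at once if the sauce dish was pushed more than 25 mm from its place (distance of dish from where it was at the start of the episode above 0.025 m).
It fails at once if a thing to be sorted was dropped or thrown (moving free of the fingers at over 0.8 m/s, a fall of about 33 mm) ((linear speed of tin1 above 0.8 m/s and contact force between tin1 and the fingers below 0.05 N) or (linear speed of tin2 above 0.8 m/s and contact force between tin2 and the fingers below 0.05 N) or (linear speed of rest1 above 0.8 m/s and contact force between rest1 and the fingers below 0.05 N) or (linear speed of rest2 above 0.8 m/s and contact force between rest2 and the fingers below 0.05 N) or (linear speed of weight above 0.8 m/s and contact force between weight and the fingers below 0.05 N)).
It also fails if it takes over 120 s, if anything falls off the work surface, if the arm or the gripper's body presses on something with over 40 N, if the wrist force passes 120 N, or if a joint passes its speed limit or range.

### The arm

A 6-joint arm with a two-finger parallel gripper is mounted at the origin on the work surface. World frame = base frame: x ahead of the robot, y to its left, z up, the work surface at z = 0. Lengths are in mm, angles in rad, forces in N, time in s.
With the tool pointing down it reaches from about 325 to 850 mm from the base axis. Payload 15.5 kg.
Tool frame: the origin (TCP) lies on the centre line of the jaws, within the pads' length; the fingertips stand 8 mm ahead of it and the grasp point (between the pads) lies 11 mm behind it; z points along the fingers, y is the line along which they close (so a half turn about z gives the same grasp; the last joint's range is limited). The gripper opens to 91 mm and grips with 3 to 60 N. Pads are 32 mm wide; open, the fingers measure 118 mm over their backs; the gripper's body (76 mm by 178 mm) begins 60 mm behind the grasp point.
Start: joints at [-1.353, 0.494, 1.345, -0, 1.302, -0.096], TCP at [192.329, -594.673, 221.915] pointing down, gripper open.
Joint ranges: [-2.91, 2.91], [-0.82, 2.16], [0.22, 2.67], [-1.22, 4.37], [0.12, 2.79], [-3.08, 3.08]. Speed limits (rad/s): [1.89, 1.89, 2.57, 3.01, 3.01, 3.01].

### API

Orientations are given as a 3x3 rotation matrix whose columns are the frame's x, y, z axes.
In Python, from bench import readout, imaging, finish_job gives the robot as it stands.
- The arm moves only by the shell command python3 -m creep 'ROWS' [FORCE]. ROWS is JSON, a list of rows, each a list of 5 numbers: the shift along the tool's x, y, z in cm, then the turn about the tool's z in rad, then the opening, from 0 (shut) to 1 (fully open). In form: [[tx, ty, tz, turn, gripper], ...]. A call has 1 to 20 rows; each row shifts and turns the commanded pose from where the row before left it, along the tool's axes as they then stand; what a row does not reach is not made up. A row lasts 1/8 s, in which the tool goes at most 62.5 mm and 10.7 degrees, less where a joint would pass 70% of its speed; a pose out of reach is approached as far as the arm can. A call with a gripper value outside its range is refused whole. The fingers move at their own pace and stop on an object; FORCE is the grip in N (left out, the last holds). Time passes only in rows, so rows that do not move let the fingers close. It gives the time, the measured TCP pose, the force, the opening and the grip force at its end, in the units of the state.
- readout.get_state(): the state, without advancing time (a new reading comes with each control period).
- imaging.read_camera(name): name is "side" or "top" or "wrist"; returns a dict with "color" (480x640x3 uint8, red, green, blue), "fx", "fy", "cx", "cy" (pixels), "world_to_cam" (4x4, takes a point from world to camera coordinates). Camera axes: x right, y down, z forward; pixel columns grow to the right and rows downward; lengths in mm; the calibration is good to about 2 mm. A picture is of the moment at which its call begins. There is no depth.
- finish_job(): hands the job in; it is judged then, once.
The state is a dict: "time_s": time; "qpos": joint angles; "joint_velocities": joint speeds; "tau": joint torques, N m; "tool_pos": TCP position; "eef_rot": TCP orientation; "ft_force": force on the tool from outside, world axes, zero at the start; "wrist_torque": the same for the moment, N m; "finger_gap": finger opening in mm; "grip_force": force on a finger pad.
Only numpy, scipy, OpenCV 4.12 (cv2) and the standard library are available. Lean on these libraries where they do the work, as an engineer would, in place of code of your own. Each camera call takes 0.05 s, during which the arm holds its last target. There are 200 camera calls.

## Working session

There is one attempt and no reset: what is moved stays moved. The work goes in short steps, Python scripts to look and compute and a shell command to move; the robot and the scene stay as the last step left them, time stands still between calls to the robot, and variables do not carry over. Pictures are saved under pics/ and viewed, at most 14 in all, crops included, and the job is handed in when it is done.

```bash
mkdir -p pics; ls
python3 - <<'E'
from bench import readout, imaging
import cv2,numpy as np
s=readout.get_state();print(s['time_s'],s['tool_pos'],s['eef_rot'],s['finger_gap'])
for n in("top","side"):
    c=imaging.read_camera(n);cv2.imwrite(f"pics/{n}1.png",c["color"][:,:,::-1]);print(n,c["fx"],c["cx"],c["cy"],np.round(c["world_to_cam"],3).tolist())
E
```

```text
pics
0.0 [ 192.25466223 -594.32859267  221.35741799] [[ 9.51477705e-01  3.07717610e-01 -2.20153728e-04]
 [ 3.07717659e-01 -9.51477054e-01  1.12196946e-03]
 [ 1.35778539e-04 -1.13527411e-03 -9.99999346e-01]] 91.47697507777225
top 447.2710865159127 313.84691628667827 240.63749880576682 [[-0.02, -1.0, -0.005, 24.581], [-0.998, 0.02, -0.06, 490.292], [0.06, 0.004, -0.998, 932.242], [0.0, 0.0, 0.0, 1.0]]
side 554.4890086100725 322.8559450937482 235.90228068229388 [[-0.795, -0.606, 0.003, 389.44], [-0.422, 0.551, -0.72, 236.41], [0.435, -0.574, -0.694, 1163.263], [0.0, 0.0, 0.0, 1.0]]
```

View pics/top1.png

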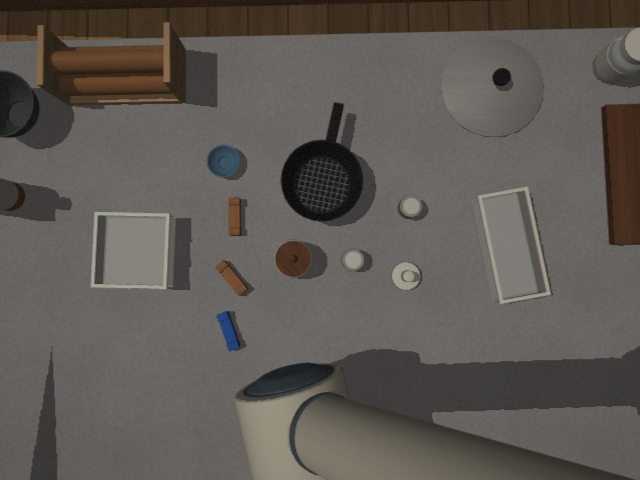

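View pics/side1.png

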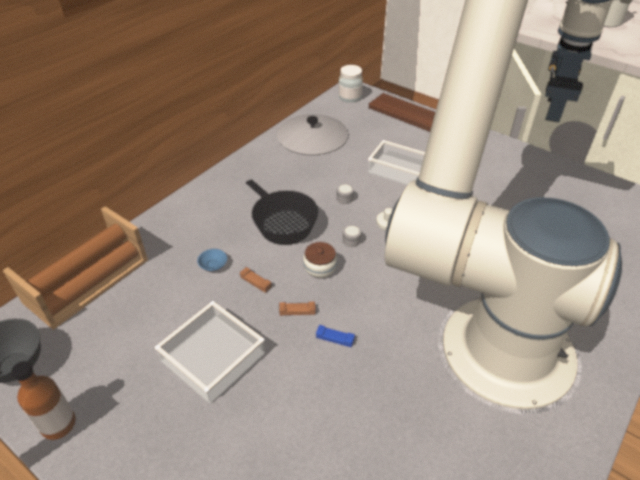

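The top view shows tins (353,260) and (411,207), weight (406,276), rests (235,216) and (231,278), the blue decoy (228,331), jar (293,259) and dish (224,161). The square box is centred at (131,251), the long box at (513,245) and the sieve at (322,180).

```bash
cat > h.py <<'E'
from bench import readout, imaging
import cv2,numpy as np
def w(c,uv,z):
    M=np.array(c["world_to_cam"]);R,t=M[:3,:3],M[:3,3];o=-R.T@t
    d=R.T@np.array([(uv[0]-c["cx"])/c["fx"],(uv[1]-c["cy"])/c["fy"],1]);return (o+d*(z-o[2])/d[2])[:2]
def yaw(R): return np.arctan2(R[1,0],R[0,0])
def go(x,y,yw=None,z=None):
    """shift needed in tool axes (cm), then turn"""
    s=readout.get_state();R=np.array(s["eef_rot"]);p=s["tool_pos"]
    d=R.T@(np.array([x,y,p[2] if z is None else z])-p)/10
    t=0 if yw is None else -((yw-yaw(R)+np.pi/2)%np.pi-np.pi/2)
    print("shift",np.round(d,2),"turn",round(t,3),"q6",round(s["qpos"][5],2),"pos",np.round(p,1),"yaw",round(yaw(R),3),"t",s["time_s"])
def snap(n,name):
    c=imaging.read_camera(n);cv2.imwrite(f"pics/{name}.png",c["color"][:,:,::-1]);return c
def rests(c,z=18,lo=(5,90,40),hi=(20,255,255)):
    m=cv2.inRange(cv2.cvtColor(c["color"],cv2.COLOR_RGB2HSV),lo,hi)
    for k in cv2.findContours(m,cv2.RETR_EXTERNAL,cv2.CHAIN_APPROX_NONE)[0]:
        if cv2.contourArea(k)<150: continue
        P=np.array([w(c,q,z) for q in cv2.boxPoints(cv2.minAreaRect(k))]);a,b=P[1]-P[0],P[2]-P[1]
        if np.linalg.norm(a)<np.linalg.norm(b): a,b=b,a
        print("rest",np.round(P.mean(0)),"size",np.round([np.linalg.norm(a),np.linalg.norm(b)]),"yaw",round(np.arctan2(a[1],a[0]),3),cv2.minAreaRect(k)[0])
E
python3 - <<'E'
from h import *
c=imaging.read_camera("top")
for n,uv,z in [("tinA",(353,259),36),("tinB",(411,206),36),("weight",(409,276),44),("jar",(293,259),60),("dish",(224,161),22),("sieve",(322,180),45)]: print(n,w(c,uv,z).round())
for n,q in [("long",[(479,194),(527,187),(550,294),(500,302)]),("sq",[(94,213),(169,213),(168,289),(92,287)])]:
    P=np.array([w(c,u,51) for u in q]);e=P[3]-P[0] ;f=P[1]-P[0]
    print(n,P.mean(0).round(),np.linalg.norm(e).round(),np.linalg.norm(f).round(),"yaw",np.arctan2(e[1],e[0]).round(3))
rests(c)
go(0,0,0)
E
```

```text
tinA [450. -65.]
tinB [ 557. -189.]
weight [ 413. -178.]
jar [452.  57.]
dish [664. 202.]
sieve [614.  -5.]
long [ 474. -392.] 223.0 99.0 yaw -2.993
sq [476. 388.] 151.0 154.0 yaw 3.124
rest [416. 189.] size [80. 25.] yaw -2.451 (231.4637908935547, 277.6844787597656)
rest [454.  60.] size [74. 70.] yaw 3.122 (292.5, 258.5)
rest [545. 183.] size [79. 26.] yaw 3.132 (234.0, 216.5)
rest [ 621. -639.] size [298.  79.] yaw 3.078 (620.5, 173.5)
rest [910.  -6.] size [1396.  227.] yaw -1.568 (320.1837158203125, 47.34540939331055)
shift [-0.000e+00 -6.247e+01  6.000e-02] turn 0.313 q6 -0.1 pos [ 192.3 -594.4  221.5] yaw 0.313 t 0.15
```

```bash
python3 -c "
from h import *
go(413,-178,0,190)"
```

```text
shift [ 33.81 -32.82   3.18] turn 0.313 q6 -0.1 pos [ 192.3 -594.4  221.5] yaw 0.313 t 0.15
```

```bash
python3 -m creep '[[3,-3,0.3,0,0.6],[3,-3,0.3,0,0.6],[3,-3,0.3,0,0.6],[3,-3,0.3,0,0.6],[3,-3,0.3,0,0.6],[3,-3,0.3,0,0.6],[3,-3,0.3,0,0.6],[3,-3,0.3,0,0.6],[3,-3,0.3,0,0.6],[3,-3,0.3,0,0.6],[3,-2.5,0.2,0,0.6],[0,0,0,0.16,0.6],[0,0,0,0.15,0.6],[0,0,0,0,0.6]]' 20
python3 - <<'E'
from h import *
c=snap("wrist","w1");go(413,-178,0,190);print(c["fx"],c["cx"],c["cy"],np.round(c["world_to_cam"],2).tolist())
E
```

```text
time_s: 1.9
tool_pos: [406.3, -183.8, 189.9]
eef_rot: [[1.0, 0.004, -0.0], [0.004, -1.0, 0.0], [-0.0, -0.0, -1.0]]
ft_force: [0.5, -0.2, 0.0]
finger_gap: 54.9
grip_force: 0.0
shift [ 0.68 -0.58 -0.02] turn 0.006 q6 1.01 pos [ 406.2 -183.9  189.8] yaw 0.006 t 1.95
368.7645312810309 324.2368357327888 242.36494120045268 [[0.0, -1.0, 0.0, -186.46], [-0.97, -0.0, 0.26, 371.13], [-0.26, -0.0, -0.97, 465.64], [0.0, 0.0, 0.0, 1.0]]
```

View pics/w1.png

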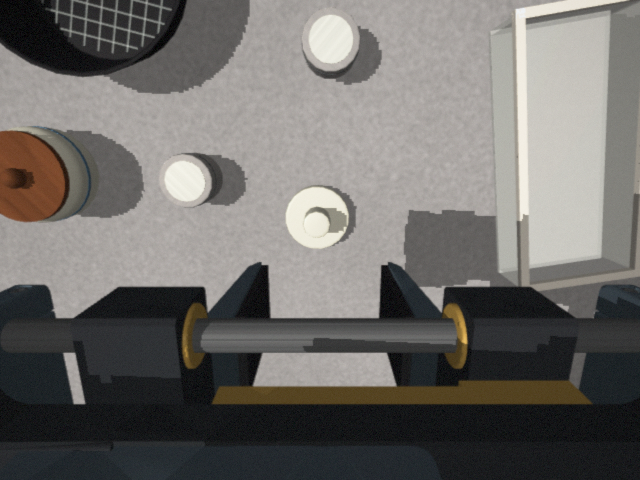

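The wrist view shows the weight's disc at (317,217), its knob top at (316,220), and the tin tops at (187,180) and (331,37).

Run:
```python
from h import *
c=imaging.read_camera("wrist")
for uv,z in [((317,217),16),((316,219),44),((187,180),36),((331,37),36)]: print(w(c,uv,z).round(1))
p=w(c,(317,217),16);q=w(c,(316,219),44);go(*((p+q)/2),0,28)
```

```text
[ 413.5 -178.5]
[ 417.3 -178.2]
[448.9 -68. ]
[ 559.4 -189.7]
shift [ 0.92 -0.55 16.19] turn 0.006 q6 1.01 pos [ 406.2 -183.9  189.9] yaw 0.006 t 2.0
```

```bash
python3 -m creep '[[0.9,-0.6,4,0,0.6],[0,0,5,0,0.6],[0,0,4,0,0.6],[0,0,2,0,0.6],[0,0,1.1,0,0.6],[0,0,0,0,0.6],[0,0,0,0,0],[0,0,0,0,0],[0,0,0,0,0],[0,0,0,0,0],[0,0,0,0,0],[0,0,-1,0,0],[0,0,-2,0,0],[0,0,-4,0,0],[0,0,-4,0,0],[0,0,-2,0,0],[0,0,0,0,0]]' 25; python3 -c "
from h import *
go(614,-5,0,150)"
```

```text
time_s: 4.12
tool_pos: [415.9, -178.2, 160.3]
eef_rot: [[1.0, 0.003, 0.003], [0.003, -1.0, -0.002], [0.003, 0.002, -1.0]]
ft_force: [0.0, 0.1, -1.8]
finger_gap: 23.2
grip_force: 25.0
shift [ 19.86 -17.26   1.06] turn 0.003 q6 1.03 pos [ 415.9 -178.2  160.3] yaw 0.003 t 4.125
```

```bash
python3 -m creep '[[2,-1.7,0,0,0],[3,-2.6,0,0,0],[3,-2.6,0,0,0],[3,-2.6,0,0,0],[3,-2.6,0,0,0],[3,-2.6,0,0,0],[2,-1.7,0,0,0],[0.8,-0.9,0,0,0],[0,0,0,0,0]]'; python3 -c "
from h import *
go(614,-5,0,35)"
```

```text
time_s: 5.25
tool_pos: [612.3, -4.1, 158.0]
eef_rot: [[1.0, 0.003, -0.001], [0.003, -1.0, 0.0], [-0.001, -0.0, -1.0]]
ft_force: [0.6, 0.1, -2.7]
finger_gap: 23.0
grip_force: 25.0
shift [ 0.19  0.09 12.3 ] turn 0.003 q6 1.46 pos [612.3  -4.1 158. ] yaw 0.003 t 5.25
```

```bash
python3 -m creep '[[0,0,4,0,0],[0,0,4,0,0],[0,0,2,0,0],[0,0,1,0,0],[0,0,0.6,0,0],[0,0,0.4,0,0],[0,0,0.2,0,0],[0,0,0,0,0]]'
```

```text
time_s: 6.25
tool_pos: [613.0, -4.3, 37.2]
eef_rot: [[1.0, 0.003, 0.0], [0.003, -1.0, -0.0], [0.0, 0.0, -1.0]]
ft_force: [-0.0, 0.8, -2.4]
finger_gap: 23.0
grip_force: 25.0
```

```bash
python3 -m creep '[[0,0,0.1,0,0],[0,0,0.1,0,0],[0,0,0.1,0,0],[0,0,0,0,0]]'
```

```text
time_s: 6.75
tool_pos: [612.8, -4.3, 34.3]
eef_rot: [[1.0, 0.003, 0.0], [0.003, -1.0, -0.0], [0.0, 0.0, -1.0]]
ft_force: [-2.2, -1.4, 5.6]
finger_gap: 23.3
grip_force: 25.0
```

```bash
python3 -m creep '[[0,0,0,0,0.55],[0,0,0,0,0.55],[0,0,0,0,0.55],[0,0,-2,0,0.55],[0,0,-4,0,0.55],[0,0,-4,0,0.7],[0,0,0,0,0.75]]'
python3 - <<'E'
from h import *
snap("wrist","w2");go(559,-190,0,150)
E
```

```text
time_s: 7.62
tool_pos: [614.6, -4.5, 136.9]
eef_rot: [[1.0, 0.003, 0.005], [0.003, -1.0, -0.001], [0.005, 0.001, -1.0]]
ft_force: [0.2, -0.1, -0.1]
finger_gap: 66.9
grip_force: 0.0
shift [-5.5  18.55 -1.51] turn 0.003 q6 1.46 pos [613.5  -4.4 135. ] yaw 0.003 t 7.675
```

View pics/w2.png

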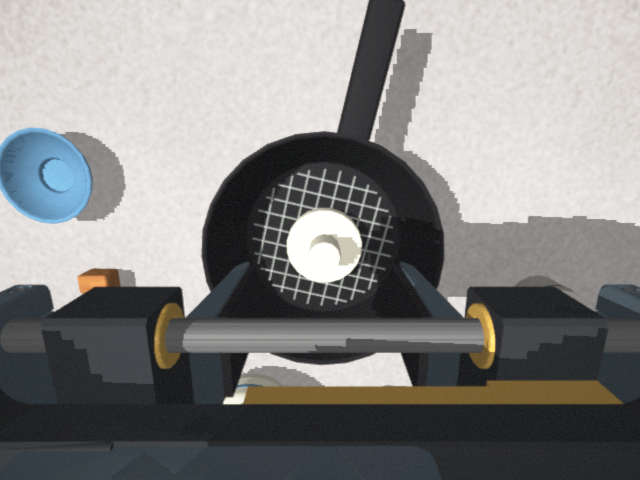

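The weight stands knob up near the middle of the sieve floor (324,246). Now tin B.

```bash
python3 -m creep '[[-0.9,3,-0.5,0,0.75],[-0.9,3.1,0,0,0.75],[-0.9,3.1,0,0,0.75],[-0.9,3.1,0,0,0.75],[-0.9,3.1,0,0,0.75],[-0.9,3.1,0,0,0.75],[0,0,4,0,0.75],[0,0,3,0,0.75],[0,0,0,0,0.75]]'; python3 -c "
from h import *
go(559,-190,0,17)"
```

```text
time_s: 8.8
tool_pos: [557.3, -188.7, 66.2]
eef_rot: [[1.0, 0.003, -0.005], [0.003, -1.0, 0.002], [-0.005, -0.002, -1.0]]
ft_force: [-0.5, -0.2, 0.5]
finger_gap: 68.6
grip_force: 0.0
shift [0.19 0.14 4.92] turn 0.003 q6 1.14 pos [ 557.3 -188.7   66.2] yaw 0.003 t 8.8
```

```bash
python3 -m creep '[[0.2,0.1,2.5,0,0.75],[0,0,1.6,0,0.75],[0,0,0.8,0,0.75],[0,0,0,0,0.75],[0,0,0,0,0],[0,0,0,0,0],[0,0,0,0,0],[0,0,0,0,0],[0,0,0,0,0],[0,0,-1,0,0],[0,0,-3,0,0],[0,0,-4,0,0],[0,0,-4,0,0],[0,0,-2,0,0],[0,0,0,0,0]]' 25;python3 -c "
from h import *
go(509,387,-0.018,150)"
```

```text
time_s: 10.68
tool_pos: [562.0, -190.8, 161.8]
eef_rot: [[1.0, 0.003, 0.003], [0.003, -1.0, -0.001], [0.003, 0.001, -1.0]]
ft_force: [1.0, 0.2, -1.1]
finger_gap: 45.6
grip_force: 25.0
shift [ -5.15 -57.8    1.08] turn 0.021 q6 1.14 pos [ 562.  -190.8  161.8] yaw 0.003 t 10.675
```

```bash
python3 -m creep '[[-0.2,-2,0,0,0],[-0.4,-4,0,0,0],[-0.4,-4,0,0,0],[-0.4,-4,0,0,0],[-0.4,-4,0,0,0],[-0.4,-4,0,0,0],[-0.4,-4,0,0,0],[-0.4,-4,0,0,0],[-0.4,-4,0,0,0],[-0.4,-4,0,0,0],[-0.4,-4,0,0,0],[-0.3,-4,0,0,0],[-0.3,-4,0,0,0],[-0.3,-4,0,0,0],[-0.3,-3.5,0,0.02,0],[0,0,0,0,0],[0,0,0,0,0]]';python3 - <<'E'
from h import *
snap("wrist","w3");go(509,387,-0.018,21)
E
```

```text
time_s: 12.8
tool_pos: [504.6, 384.0, 158.9]
eef_rot: [[1.0, -0.016, -0.002], [-0.016, -1.0, -0.001], [-0.002, 0.001, -1.0]]
ft_force: [-0.3, -1.0, -1.5]
finger_gap: 45.5
grip_force: 25.0
shift [ 0.41 -0.35 13.82] turn 0.001 q6 2.14 pos [505.  383.7 159.2] yaw -0.017 t 12.85
```

View pics/w3.png

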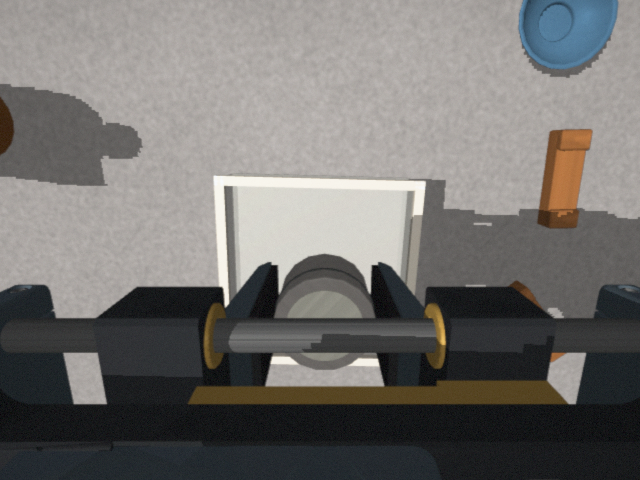

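The tin is held upright above the box, whose far rim corners are at (215,178) and (424,182). I'll check the box against those.

Run:
```python
from h import *
c=imaging.read_camera("wrist")
a,b=w(c,(215,178),51),w(c,(424,182),51);print(a,b,np.linalg.norm(a-b));m=(a+b)/2;d=(b-a)/np.linalg.norm(b-a);print("centre",m+77*np.array([d[1],-d[0]])*np.sign(-d[1]) if 0 else m-np.array([77,0]))
```

```text
[555.34514336 460.8932128 ] [549.72153978 308.39699126] 152.5998771259075
centre [475.53334157 384.64510203]
```

```bash
python3 -m creep '[[0.4,-0.3,3,0,0],[0,0,4,0,0],[0,0,3.5,0,0],[0,0,1.5,0,0],[0,0,0.8,0,0],[0,0,0.4,0,0],[0,0,0.2,0,0],[0,0,0,0,0]]';python3 -c "
from h import *
go(509,386,-0.018,21)"
```

```text
time_s: 13.9
tool_pos: [510.0, 387.5, 26.5]
eef_rot: [[1.0, -0.017, 0.001], [-0.017, -1.0, 0.0], [0.001, -0.0, -1.0]]
ft_force: [-0.4, -0.3, -1.5]
finger_gap: 45.4
grip_force: 25.0
shift [-0.1   0.15  0.55] turn 0.001 q6 2.14 pos [510.  387.5  26.5] yaw -0.017 t 13.9
```

```bash
python3 -m creep '[[0,0,0.2,0,0],[0,0,0.1,0,0],[0,0,0.1,0,0],[0,0,0.1,0,0],[0,0,0,0,0]]'
```

```text
time_s: 14.52
tool_pos: [510.5, 387.5, 23.2]
eef_rot: [[1.0, -0.017, 0.002], [-0.017, -1.0, 0.001], [0.002, -0.001, -1.0]]
ft_force: [-5.8, -6.1, 32.0]
finger_gap: 45.2
grip_force: 25.0
```

```bash
python3 -m creep '[[0,0,-0.1,0,0],[0,0,0,0,0.72],[0,0,0,0,0.72],[0,0,0,0,0.72],[0,0,-2,0,0.72],[0,0,-4,0,0.6],[0,0,-5,0,0.5],[0,0,-4,0,0.5],[0,4,0,0,0.5],[0.3,4,0,0,0.5],[0.3,4,0,0,0.5],[0,4,0,0,0.5],[0,2,0,0,0.5],[0,0,0,0,0.5]]';python3 - <<'E'
from h import *
c=snap("wrist","w4");go(545,183,0,12);rests(c)
E
```

```text
time_s: 16.27
tool_pos: [512.8, 206.5, 172.0]
eef_rot: [[1.0, -0.019, -0.0], [-0.019, -1.0, 0.0], [-0.0, -0.0, -1.0]]
ft_force: [-0.7, 0.7, -0.2]
finger_gap: 45.7
grip_force: 0.0
shift [ 3.25  2.39 16.  ] turn -0.018 q6 1.86 pos [512.9 207.4 172. ] yaw -0.018 t 16.325
rest [345. 155.] size [376.  28.] yaw -1.591 (377.5, 392.0)
rest [384. 170.] size [23. 12.] yaw -1.59 (363.0, 357.5)
rest [406. 101.] size [70. 20.] yaw -3.027 (435.59429931640625, 335.494873046875)
rest [410. 314.] size [70. 19.] yaw -0.151 (212.87155151367188, 335.44061279296875)
rest [434. 203.] size [41. 27.] yaw -2.461 (328.5220947265625, 310.58013916015625)
rest [459.  31.] size [80. 32.] yaw -1.929 (514.0090942382812, 282.78887939453125)
rest [546. 182.] size [79. 23.] yaw -3.133 (350.0, 190.0)
```

View pics/w4.png

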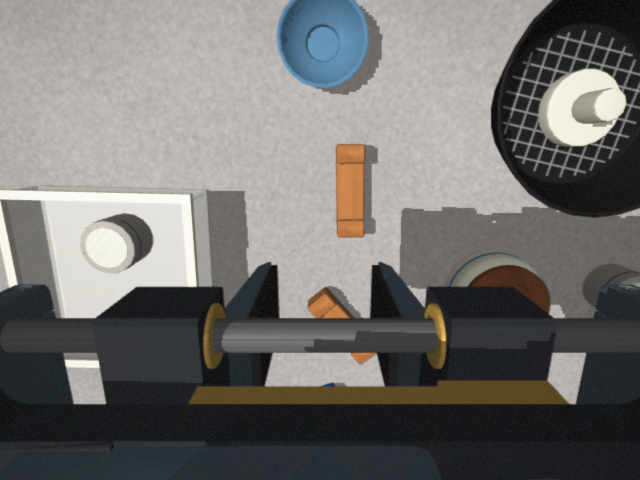

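The tin stands in the box at (108,245), and the rest is straight ahead at (350,190), placing it at (546,182).

```bash
python3 -m creep '[[1.7,1.2,3,0,0.5],[1.6,1.2,3,-0.03,0.5],[0,0,4,0,0.5],[0,0,3,0,0.5],[0,0,1.6,0,0.5],[0,0,0.8,0,0.5],[0,0,0.4,0,0.5],[0,0,0,0,0.5]]';python3 -c "
from h import *
go(546,182,0.009,13)"
```

```text
time_s: 17.32
tool_pos: [545.7, 182.9, 14.5]
eef_rot: [[1.0, 0.013, 0.001], [0.013, -1.0, 0.0], [0.001, -0.0, -1.0]]
ft_force: [0.4, -0.1, 0.2]
finger_gap: 45.8
grip_force: 0.0
shift [0.03 0.09 0.15] turn 0.004 q6 1.78 pos [545.7 182.9  14.5] yaw 0.013 t 17.325
```

```bash
python3 -m creep '[[0,0,0.1,0,0],[0,0,0,0,0],[0,0,0,0,0],[0,0,0,0,0],[0,0,0,0,0],[0,0,-1,0,0],[0,0,-3,0,0],[0,0,-4,0,0],[0,0,-4,0,0],[0,0,-3,0,0],[0,2,0,0,0],[0,4,0,0,0],[0,4,0,0,0],[0,4,0,0,0],[0,4,0,0,0],[0,4,0,0,0],[0,4,0,0,0],[0,4,0,0,0]]' 20;python3 -c "
from h import *
go(525,-384,0.149,160)"
```

```text
time_s: 19.58
tool_pos: [548.2, -119.1, 162.4]
eef_rot: [[1.0, 0.012, -0.001], [0.012, -1.0, 0.0], [-0.001, -0.0, -1.0]]
ft_force: [0.5, -0.7, -2.0]
finger_gap: 24.0
grip_force: 20.0
shift [-2.65 26.46  0.23] turn -0.137 q6 1.24 pos [ 548.2 -119.1  162.4] yaw 0.012 t 19.575
```

```bash
python3 -m creep '[[-0.5,4,0,0,0],[-0.5,4,0,0,0],[-0.5,4,0,0,0],[-0.5,4,0,0,0],[-0.5,4,0,0,0],[-0.2,4,0,0,0],[0,2,0,-0.07,0],[0,0,0,-0.07,0],[0,0,0,0,0],[0,0,0,0,0]]';python3 - <<'E'
from h import *
snap("wrist","w5");go(525,-384,0.149,19)
E
```

```text
time_s: 20.82
tool_pos: [525.0, -377.4, 162.6]
eef_rot: [[0.989, 0.151, -0.001], [0.151, -0.989, 0.0], [-0.001, -0.001, -1.0]]
ft_force: [-0.1, -0.9, -1.2]
finger_gap: 23.8
grip_force: 20.0
shift [-0.11  0.65 14.37] turn 0.003 q6 0.7 pos [ 525.2 -377.4  162.7] yaw 0.152 t 20.875
```

View pics/w5.png

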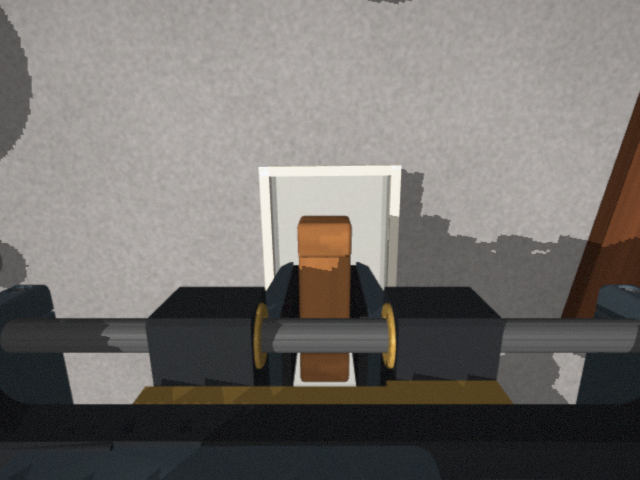

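The box's far rim corners are at (260,168) and (401,167), and the rest is held level and parallel to its sides.

Run:
```python
from h import *
c=imaging.read_camera("wrist")
a,b=w(c,(260,168),51),w(c,(401,167),51);n=np.linalg.norm(a-b);d=(a-b)/n;f=np.array([d[1],-d[0]]);m=(a+b)/2
print(a,b,n,"centre",m-112*f,"yaw",np.arctan2(f[1],f[0]))
go(*(m-60*f),None,19)
```

```text
[ 573.42585971 -323.81569452] [ 589.68904034 -425.92170761] 103.3930798074195 centre [ 470.95165816 -392.48570439] yaw 0.15795062296732426
shift [-0.4   0.64 14.38] turn 0 q6 0.7 pos [ 525.3 -377.4  162.8] yaw 0.152 t 20.925
```

```bash
python3 -m creep '[[-0.2,0.6,3,0,0],[0,0,4,0,0],[0,0,4,0,0],[0,0,1.7,0,0],[0,0,0.8,0,0],[0,0,0.4,0,0],[0,0,0.2,0,0],[0,0,0,0,0],[0,0,0,0,0]]'
```

```text
time_s: 22.05
tool_pos: [524.5, -384.0, 22.4]
eef_rot: [[0.988, 0.152, 0.001], [0.152, -0.988, -0.0], [0.0, 0.001, -1.0]]
ft_force: [0.1, -0.2, 0.1]
finger_gap: 23.9
grip_force: 20.0
```

```bash
python3 -m creep '[[0,0,0.2,0,0],[0,0,0.1,0,0],[0,0,0.1,0,0],[0,0,0,0,0]]'
```

```text
time_s: 22.55
tool_pos: [524.3, -383.8, 17.8]
eef_rot: [[0.988, 0.152, -0.0], [0.152, -0.988, 0.0], [-0.0, -0.0, -1.0]]
ft_force: [-0.2, -0.5, 0.2]
finger_gap: 23.8
grip_force: 20.0
```

```bash
python3 -m creep '[[0,0,0.1,0,0],[0,0,0,0,0]]'
```

```text
time_s: 22.8
tool_pos: [524.4, -383.9, 17.2]
eef_rot: [[0.988, 0.152, 0.0], [0.152, -0.988, -0.0], [0.0, 0.0, -1.0]]
ft_force: [-1.4, 1.3, 4.4]
finger_gap: 23.8
grip_force: 20.0
```

```bash
python3 -m creep '[[0,0,0,0,0.5],[0,0,0,0,0.5],[0,0,0,0,0.5],[0,0,-2,0,0.5],[0,0,-4,0,0.5],[0,0,-4,0,0.6],[0,0,-3,0,0.75],[0,0,0,0.15,0.75],[-1,-4,0,0,0.75],[-1,-4,0,0,0.75],[-1,-4,0,0,0.75],[-1,-4,0,0,0.75],[-1,-4,0,0,0.75],[-1,-4,0,0,0.75],[-1,-4,0,0,0.75],[-0.5,-3.5,0,0,0.75],[0,0,0,0,0.75],[0,0,0,0,0.75]]';python3 - <<'E'
from h import *
snap("wrist","w6");go(449,-67,0,17)
E
```

```text
time_s: 25.05
tool_pos: [449.1, -69.5, 147.7]
eef_rot: [[1.0, 0.003, 0.001], [0.003, -1.0, -0.001], [0.001, 0.001, -1.0]]
ft_force: [0.1, -0.7, -0.3]
finger_gap: 68.9
grip_force: 0.0
shift [-0.02 -0.28 13.05] turn 0.003 q6 1.28 pos [449.1 -69.8 147.6] yaw 0.003 t 25.1
```

View pics/w6.png

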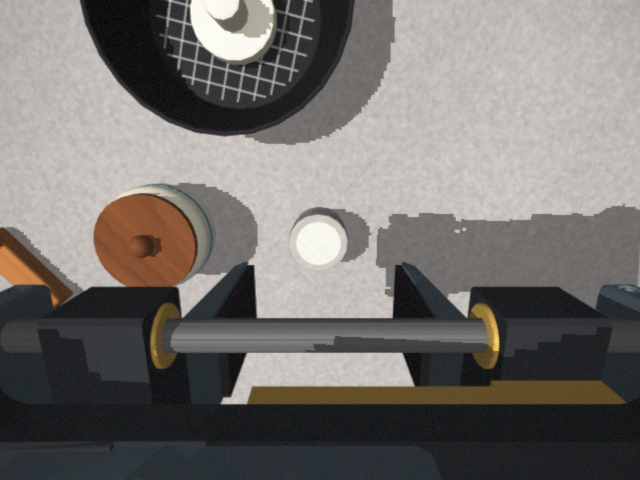

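The tin top is at (318,242), between the fingers. The body clears the jar's lid by about 18 mm.

```bash
python3 -m creep '[[0,-0.2,3,0,0.75],[0,0,4,0,0.75],[0,0,3.3,0,0.75],[0,0,1.7,0,0.75],[0,0,0.8,0,0.75],[0,0,0.2,0,0.75],[0,0,0,0,0.75],[0,0,0,0,0],[0,0,0,0,0],[0,0,0,0,0],[0,0,0,0,0],[0,0,0,0,0],[0,0,-1,0,0],[0,0,-3,0,0],[0,0,-4,0,0],[0,0,-4,0,0],[0,0,-3,0,0],[0,0,0,0,0]]' 25;python3 -c "
from h import *
go(443,386,-0.018,160)"
```

```text
time_s: 27.35
tool_pos: [449.4, -67.3, 169.2]
eef_rot: [[1.0, 0.003, 0.004], [0.003, -1.0, -0.001], [0.004, 0.001, -1.0]]
ft_force: [0.7, 0.2, -1.8]
finger_gap: 45.0
grip_force: 25.0
shift [ -0.52 -45.33   0.86] turn 0.021 q6 1.29 pos [449.4 -67.3 169.2] yaw 0.003 t 27.35
```

```bash
python3 -m creep '[[0,-2,0,0,0],[0,-4,0,0,0],[0,-4,0,0,0],[0,-4,0,0,0],[0,-4,0,0,0],[0,-4,0,0,0],[0,-4,0,0,0],[-0.1,-4,0,0,0],[-0.1,-4,0,0,0],[-0.1,-4,0,0,0],[-0.1,-4,0,0,0],[-0.1,-3.2,0,0.02,0],[0,0,0,0,0],[0,0,0,0,0]]';python3 -c "
from h import *
go(443,386,-0.018,23.5)"
```

```text
time_s: 29.1
tool_pos: [441.6, 384.2, 166.1]
eef_rot: [[1.0, -0.017, -0.001], [-0.017, -1.0, -0.001], [-0.001, 0.001, -1.0]]
ft_force: [0.2, -1.0, -1.4]
finger_gap: 45.3
grip_force: 25.0
shift [ 0.15 -0.2  14.26] turn 0.001 q6 2.2 pos [441.6 384.2 166.1] yaw -0.017 t 29.1
```

```bash
python3 -m creep '[[0.1,-0.2,3,0,0],[0,0,4,0,0],[0,0,4,0,0],[0,0,1.7,0,0],[0,0,0.8,0,0],[0,0,0.3,0,0],[0,0,0.1,0,0],[0,0,0,0,0],[0,0,0,0,0]]'
```

```text
time_s: 30.22
tool_pos: [443.4, 387.1, 28.4]
eef_rot: [[1.0, -0.017, 0.001], [-0.017, -1.0, 0.0], [0.001, -0.0, -1.0]]
ft_force: [0.2, 0.3, -1.6]
finger_gap: 45.4
grip_force: 25.0
```

```bash
python3 -m creep '[[0,0,0.2,0,0],[0,0,0.1,0,0],[0,0,0.1,0,0],[0,0,0,0,0]]'
```

```text
time_s: 30.72
tool_pos: [443.2, 386.8, 23.8]
eef_rot: [[1.0, -0.017, -0.0], [-0.017, -1.0, -0.0], [-0.0, 0.0, -1.0]]
ft_force: [0.3, 0.2, -1.7]
finger_gap: 45.5
grip_force: 25.0
```

```bash
python3 -m creep '[[0,0,0.1,0,0],[0,0,0,0,0]]'
```

```text
time_s: 30.98
tool_pos: [443.2, 386.9, 22.8]
eef_rot: [[1.0, -0.017, -0.0], [-0.017, -1.0, -0.0], [-0.0, 0.0, -1.0]]
ft_force: [0.3, -0.2, -2.3]
finger_gap: 45.5
grip_force: 25.0
```

```bash
python3 -m creep '[[0,0,0.1,0,0],[0,0,0,0,0]]'
```

```text
time_s: 31.22
tool_pos: [443.2, 386.9, 21.9]
eef_rot: [[1.0, -0.017, -0.0], [-0.017, -1.0, -0.0], [-0.0, 0.0, -1.0]]
ft_force: [0.1, 0.2, -2.2]
finger_gap: 45.6
grip_force: 25.0
```

```bash
python3 -m creep '[[0,0,0.05,0,0],[0,0,0,0,0.72],[0,0,0,0,0.72],[0,0,0,0,0.72],[0,0,-2,0,0.72],[0,0,-4,0,0.6],[0,0,-5,0,0.5],[0,0,-4,0,0.5],[-0.8,4,0,0,0.5],[-0.8,4,0,0,0.5],[-0.8,4,0,0,0.5],[-0.8,4,0,0,0.5],[-0.5,2,0,0,0.5],[0,0,0,0,0.5]]';python3 - <<'E'
from h import *
c=snap("wrist","w7");go(416,189,0.69,13.5);rests(c)
E
```

```text
time_s: 32.98
tool_pos: [403.1, 206.9, 171.6]
eef_rot: [[1.0, -0.019, 0.0], [-0.019, -1.0, 0.0], [0.0, -0.0, -1.0]]
ft_force: [-0.1, -0.8, 0.1]
finger_gap: 45.5
grip_force: 0.0
shift [ 1.26  1.86 15.81] turn -0.708 q6 1.93 pos [403.6 207.7 171.6] yaw -0.018 t 33.025
rest [235. 155.] size [375.  28.] yaw -1.59 (377.49993896484375, 391.9999694824219)
rest [296. 101.] size [70. 20.] yaw -3.027 (435.59283447265625, 335.4679260253906)
rest [301. 314.] size [70. 19.] yaw -0.15 (212.88491821289062, 335.4941101074219)
rest [415. 189.] size [80. 24.] yaw -2.451 (342.3724060058594, 214.53103637695312)
rest [450.  37.] size [80. 80.] yaw -0.765 (521.7500610351562, 170.75001525878906)
```

View pics/w7.png

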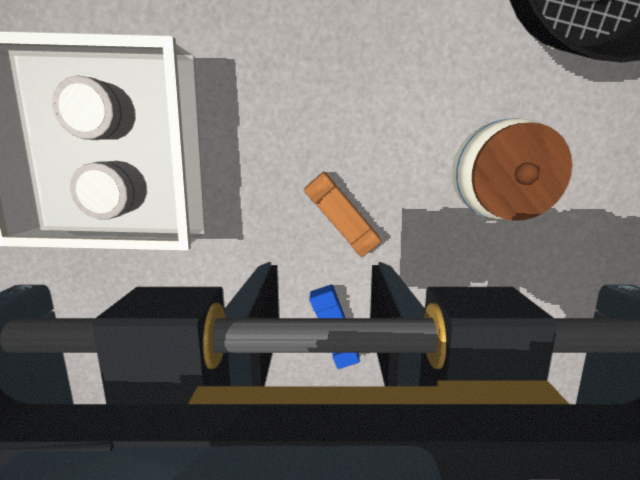

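Both tins stand upright at (85,108) and (100,190). The second rest is at (342,214), which is world (415,189) with yaw 0.69.

```bash
python3 -m creep '[[1.2,1.9,3,0,0.5],[0,0,3,-0.14,0.5],[0,0,2,-0.14,0.5],[0,0,0,-0.14,0.5],[0,0,0,-0.14,0.5],[0,0,0,-0.14,0.5],[0,0,0,0,0.5]]';python3 -c "
from h import *
go(415.5,189,0.69,13.5)"
```

```text
time_s: 33.9
tool_pos: [415.4, 189.4, 91.3]
eef_rot: [[0.776, 0.631, 0.0], [0.631, -0.776, 0.0], [0.001, 0.0, -1.0]]
ft_force: [-0.5, -0.2, 1.1]
finger_gap: 45.7
grip_force: 0.0
shift [-0.02  0.03  7.78] turn -0.007 q6 1.18 pos [415.4 189.4  91.3] yaw 0.683 t 33.9
```

```bash
python3 -m creep '[[0,0,4,0,0.5],[0,0,2.3,0,0.5],[0,0,1,0,0.5],[0,0,0.4,0,0.5],[0,0,0,0,0.5],[0,0,0,0,0],[0,0,0,0,0],[0,0,0,0,0],[0,0,0,0,0],[0,0,0,0,0],[0,0,-1,0,0],[0,0,-3,0,0],[0,0,-4,0,0],[0,0,-4,0,0],[0,0,-4,0.13,0],[0,0,0,0.14,0],[0,0,0,0.14,0],[0,0,0,0.13,0],[0,0,0,0,0]]' 20;python3 -c "
from h import *
f=np.array([np.cos(.153),np.sin(.153)])
go(*(np.array([472,-392.3])-50*f),0.152,160)"
```

```text
time_s: 36.28
tool_pos: [414.6, 188.3, 174.9]
eef_rot: [[0.99, 0.143, 0.0], [0.143, -0.99, 0.0], [0.0, -0.0, -1.0]]
ft_force: [-0.8, 0.3, -1.0]
finger_gap: 23.8
grip_force: 20.0
shift [-7.62 58.33  1.49] turn -0.009 q6 1.72 pos [414.6 188.3 174.9] yaw 0.143 t 36.275
```

```bash
python3 -m creep '[[-0.3,2,0,0,0],[-0.5,4,0,0,0],[-0.5,4,0,0,0],[-0.5,4,0,0,0],[-0.5,4,0,0,0],[-0.5,4,0,0,0],[-0.5,4,0,0,0],[-0.5,4,0,0,0],[-0.5,4,0,0,0],[-0.5,4,0,0,0],[-0.5,4,0,0,0],[-0.6,4,0,0,0],[-0.6,4,0,0,0],[-0.6,4,0,0,0],[-0.6,4,0,0,0],[-0.2,0.3,0,-0.01,0],[0,0,0,0,0],[0,0,0,0,0]]';python3 - <<'E'
from h import *
snap("wrist","w8")
f=np.array([np.cos(.153),np.sin(.153)])
go(*(np.array([472,-392.3])-50*f),0.152,19)
E
```

```text
time_s: 38.52
tool_pos: [419.6, -398.8, 174.5]
eef_rot: [[0.988, 0.154, -0.0], [0.154, -0.988, 0.001], [-0.0, -0.001, -1.0]]
ft_force: [0.8, -0.7, 0.4]
finger_gap: 23.8
grip_force: 20.0
shift [ 0.27  0.15 15.56] turn 0.002 q6 0.55 pos [ 419.7 -398.9  174.6] yaw 0.154 t 38.575
```

View pics/w8.png

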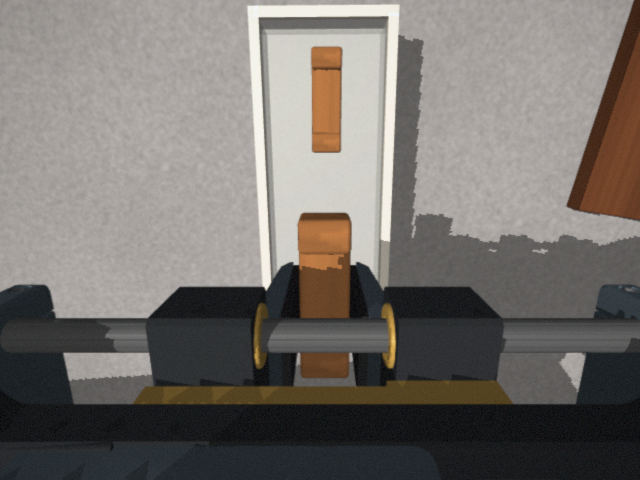

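The first rest lies flat at (327,100), and the second is lined up behind it with room to spare. Lowering.

```bash
python3 -m creep '[[0.2,0.1,3,0,0],[0,0,4,0,0],[0,0,4,0,0],[0,0,2.4,0,0],[0,0,1,0,0],[0,0,0.6,0,0],[0,0,0.2,0,0],[0,0,0,0,0],[0,0,0,0,0]]'
```

```text
time_s: 39.7
tool_pos: [421.9, -400.9, 23.0]
eef_rot: [[0.988, 0.152, 0.001], [0.152, -0.988, -0.001], [0.0, 0.001, -1.0]]
ft_force: [0.4, -0.7, -0.4]
finger_gap: 24.1
grip_force: 20.0
```

```bash
python3 -m creep '[[0,0,0.2,0,0],[0,0,0.1,0,0],[0,0,0.1,0,0],[0,0,0,0,0]]'
```

```text
time_s: 40.2
tool_pos: [421.7, -400.6, 18.8]
eef_rot: [[0.988, 0.152, 0.0], [0.152, -0.988, -0.0], [0.0, 0.0, -1.0]]
ft_force: [-2.0, 2.4, 7.9]
finger_gap: 23.6
grip_force: 20.0
```

Contact. Release, rise and check.

```bash
python3 -m creep '[[0,0,0,0,0.5],[0,0,0,0,0.5],[0,0,0,0,0.5],[0,0,-2,0,0.5],[0,0,-4,0,0.5],[0,0,-5,0,0.5],[0,0,-4,0,0.5],[0,0,0,0,0.5],[0,0,0,0,0.5]]';python3 - <<'E'
from h import *
c=snap("top","t2");rests(c,22)
for uv,z in [((293,259),60),((224,161),22)]: print(w(c,uv,z).round())
E
```

```text
time_s: 41.32
tool_pos: [421.5, -400.3, 167.8]
eef_rot: [[0.988, 0.152, -0.0], [0.152, -0.988, 0.001], [-0.0, -0.001, -1.0]]
ft_force: [-0.3, 0.3, -0.4]
finger_gap: 45.8
grip_force: 0.0
rest [ 423. -398.] size [79. 28.] yaw -2.991 (511.8462219238281, 268.7308044433594)
rest [454.  60.] size [73. 69.] yaw 3.122 (292.5, 258.5)
rest [ 525. -381.] size [78. 29.] yaw -2.984 (501.7184143066406, 220.47207641601562)
rest [ 626. -637.] size [287.  79.] yaw 3.078 (620.4999389648438, 170.99998474121094)
rest [898.  -3.] size [1388.  230.] yaw -1.594 (319.5, 52.0)
[452.  57.]
[664. 202.]
```

View pics/t2.png

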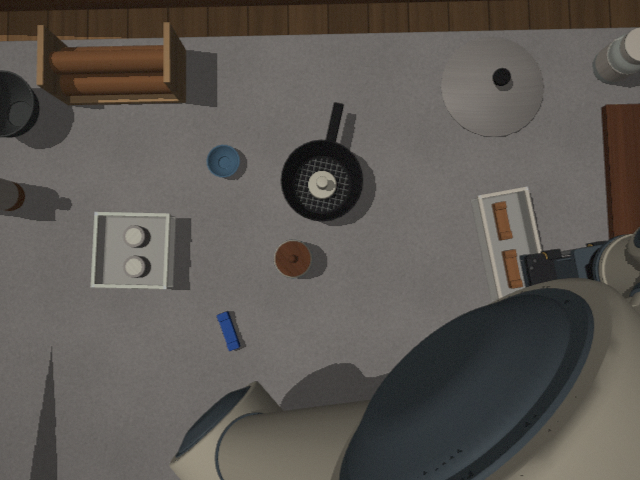

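The top view shows everything in place: tins (135,237) and (135,266), weight (322,184), rests (502,220) and (512,269). The jar (293,259) and dish (224,161) haven't moved.

```bash
python3 -c "
from bench import finish_job
print(finish_job())"
```

```text
the job is handed in; nothing more can be done
None
```

I handed the job in at about 41 s. Both tins, both rests and the weight are set down in their containers, and the final top view shows the jar and dish where they started; the hand-in returned no verdict.

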